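# Pack the first-article sample tray

### The job

Pack the four turned sample parts into the sample tray, each lying fully down in the nest cut to its shape: the shaft in the long slot, the bearing ring in the large round nest, the brass bushing in the medium round nest and the small steel bushing in the smallest round nest. Somebody left the steel bushing in the ring's nest, so move it to its own nest before the ring goes in. Leave the stylus case and the step standard where they lie.

Things in the scene. Friction and masses are not known exactly. Their poses are not given: they have to be found in the camera images.
- steel_bushing: small grey turned steel bushing, 26 mm across, 22 mm tall, standing upright; at the start it stands off-centre on the floor of the big round nest (nest_ring). Treat it as solid. Origin: centre of its underside, z up.
- brass_bushing: flat brass-coloured flanged bushing lying on the desk flange down, 12 mm tall in all: flange 34 mm across in the lower 5 mm, above it narrowing to 30 mm at the top; small hole in the middle. Best held by the flange. Origin: centre of its underside, z up.
- bearing_ring: grey hardened bearing ring lying flat on the desk, 60 mm outside diameter, 19 mm tall, wide bore of about 43 mm. Origin: centre of its underside (in the middle of the bore), z along its axis, up. Smooth and heavy (0.15 to 0.25 kg): hold it firmly and well down its side.
- stepped_shaft: grey turned stepped shaft lying on the desk, 95 mm long, 24 mm thick (its outline from all sides; it does not roll). Origin: centre of its underside, y along its length, z up; the two ends are interchangeable.
- nest_ring: LARGE ROUND nest: charcoal insert block 79x119x12 mm (119 along its y), yellow pocket floor; pocket 68 mm across at the floor, 76 at the mouth, 6 deep. Four such inserts sit two by two in a low aluminium tray (170x250 mm, rim 15 mm high) fixed to the desk; their bays vary. Origin: centre of the underside, 3 mm above the desk; pocket centred over it, floor at z +6 mm, block top +12 mm.
- nest_shaft: insert block like nest_ring, with the LONG pocket for the shaft, lengthwise along the block's y: 31 x 103 mm at the floor, flaring to 39 x 111 mm at the mouth, 8 mm deep. Origin: centre of the block's underside; pocket centred over it, its floor at z = +4 mm, block top at z = +12 mm.
- nest_brass: insert block like nest_ring, with the MEDIUM ROUND pocket for the brass bushing: 46 mm across at the floor, flaring to 54 mm at the mouth, 5 mm deep. Origin: centre of the block's underside; pocket centred over it, its floor at z = +7 mm, block top at z = +12 mm.
- nest_steel: insert block like nest_ring, with the SMALL ROUND pocket for the steel bushing: 31 mm across at the floor, flaring to 39 mm at the mouth, 8 mm deep. Origin: centre of the block's underside; pocket centred over it, its floor at z = +4 mm, block top at z = +12 mm.
- stylus_case: flat box with black lower and pale upper half, 28 x 88 x 18 mm, lying on the desk among the parts; not a sample part, stays where it lies. Origin: centre of its underside, y along its length.
- step_standard: small white block, 32 x 52 x 17 mm, lying at the left end of the work; not a sample part, stays where it lies. Origin: centre of its underside, y along its length. (Behind the desk's free strip, from x = 0.60 m on, stands the solid black machine bed, 0.11 m high: carry things over or in front of it.)
Not all that is in view belongs to the job. Leave any orange, purple or red look-alike of the bearing_ring alone.

How it is judged:
At the end, for the whole second after the job is handed in: Each of the four parts lies at rest in its own nest: within 8 mm of the pocket's centre (shaft 9 mm), its underside within 3 mm of the pocket floor, upright as it lay (tilt under 0.12 rad); the stylus case and the step standard are within 30 mm of where they lay (horizontal distance between steel_bushing and nest_steel below 0.008 m and z of steel_bushing in the frame of nest_steel below 0.007 m and angle between each of steel_bushing, brass_bushing, bearing_ring, stepped_shaft's own z axis and vertical below 0.12 rad and horizontal distance between brass_bushing and nest_brass below 0.008 m and z of brass_bushing in the frame of nest_brass below 0.01 m and horizontal distance between bearing_ring and nest_ring below 0.008 m and z of bearing_ring in the frame of nest_ring below 0.009 m and horizontal distance between stepped_shaft and nest_shaft below 0.009 m and z of stepped_shaft in the frame of nest_shaft below 0.007 m and linear speed of each of steel_bushing, brass_bushing, bearing_ring, stepped_shaft below 0.02 m/s and distance of each of stylus_case, step_standard from where it was at the start of the episode below 0.03 m); the robot touches nothing.
It fails at once if the stylus case is moved by more than 30 mm (distance of stylus_case from where it was at the start of the episode above 0.03 m).
It fails at once if the step standard is moved by more than 30 mm (distance of step_standard from where it was at the start of the episode above 0.03 m).
It also fails if it takes over 120 s, if anything falls off the work surface, if the arm or the gripper's body presses on something with over 40 N, if the wrist force passes 120 N, or if a joint passes its speed limit or range.

### The arm

A 6-joint arm with a two-finger parallel gripper is mounted at the origin on a cart in front of the work surface, level with it; the furniture and walls round the work are solid. World frame = base frame: x ahead of the robot, y to its left, z up, the work surface at z = 0. Lengths are in m, angles in rad, forces in N, time in s.
With the tool pointing down it reaches from about 0.2 to 0.875 m from the base axis. Payload 3.4 kg.
Tool frame: the origin (TCP) lies between the finger pads; the fingertips stand 25 mm ahead of it and the grasp point (between the pads) lies 6 mm ahead of it (r.nose_length is the z of the fingertips in the tool frame, in m); z points along the fingers, x is the direction in which the jaws open and shut, and the axes are right-handed (so a half turn about z gives the same grasp; the last joint's range is limited). The gripper opens to 94 mm and grips with 3 to 60 N. Pads are 16 mm wide; open, the fingers measure 119 mm over their backs; the gripper's body (75 mm by 177 mm) begins 78 mm behind the grasp point.
Start: joints at [-1.278, 0.276, 1.505, -0, 1.361, -0.121], TCP at [0.231, -0.527, 0.23] pointing down, gripper open.
Joint ranges: [-2.89, 2.89], [-0.75, 2.08], [0.22, 2.7], [-1.18, 4.32], [0.11, 2.71], [-2.7, 2.7]. Speed limits (rad/s): [2.57, 2.57, 3.14, 3.14, 3.14, 3.14].

### API

Orientations are given as a unit quaternion [w, x, y, z].
In Python, from plant import r, gripper_to, inverse_kinematics, vision, models, telemetry gives the robot as it stands. Calls block until the motion is done:
- r.move_to(position, orientation): joint-space move of the TCP to a pose.
- r.move_l(position, rot=None, vel=0.15, guard=None): straight line of the TCP; rot=None keeps the orientation; vel is the mean speed in m/s. With guard (N) it stops when the force on the tool has changed by that much, and returns True; else False.
- r.movej(angles): joint-space move.
- gripper_to(opening, f_grip=None): finger opening in m; f_grip is the grip in N (None keeps the last); returns when the fingers have stopped.
- r.hold(seconds).
- inverse_kinematics(position, orientation): joint angles nearest the present ones, or None.
- vision.snapshot(name): name is "side" or "top"; returns the picture (400x640x3 uint8, red, green, blue); there is no depth.
- vision.get_calibration(name): a dict with "fx", "fy", "cx", "cy" (pixels), "D" ([k1, k2, p1, p2, k3] as OpenCV has them; the pictures are not rectified), "position" and "orientation" of the camera in the world. Camera axes: x right, y down, z forward; pixel columns grow to the right and rows downward; lengths in m; the calibration is good to about 2 mm. A picture is of the moment at which its call begins. get_calibration takes no time and is no camera call.
A pose or a line that the arm cannot do raises r.PlanningError and nothing moves.
- r.sign_off(): hands the job in, once; it reports no verdict.
Trained networks look in the newest picture that a camera, given by its name, has taken for a name from the list of things; names that differ only in an ending like _2 or _b are one class to them, and where a whole thing is asked for, a point or a joint stands for the part that bears it (a point fixed in the world has none). Each returns a list of dicts, best first, with "score" (0 to 1); they miss things now and then, are a little off and sometimes report something else, mostly with a low value. They report only what shows in the picture. A call takes as long as a camera call. They do not tell look-alikes from the thing itself.
- models.boxes_of(thing, camera): "at" ([x, y, z] in m, in world coordinates, good to about 4 mm: the middle of the surface that is visible of it).
- models.regions_of(thing, camera): "pixels" (400x640 bool, what is visible of it).
- models.mark_of(thing, camera): "at" ([x, y, z] in m, in world coordinates, good to about 4 mm: a listed point, or the origin of a listed thing).
Readings, each from a call of its own:
- telemetry.current_t(): time.
- telemetry.current_joints(): joint angles.
- telemetry.current_dq(): joint speeds.
- telemetry.current_joint_efforts(): joint torques, N m.
- telemetry.current_ee_pos(): TCP position.
- telemetry.current_tool_rot(): TCP orientation.
- telemetry.current_wrist_force(): force on the tool from outside, world axes, zero at the start.
- telemetry.current_torque(): the same for the moment, N m.
- telemetry.current_opening(): finger opening in m.
Only numpy, scipy, OpenCV 4.12 (cv2) and the standard library are available. Lean on these libraries where they do the work, as an engineer would, in place of code of your own. Each camera call takes 0.05 s, during which the arm holds its last target.

## Working session

There is one attempt and no reset: what is moved stays moved. The work goes in short steps, each a Python script; the robot and the scene stay as the last script left them, time stands still between calls to the robot, and variables do not carry over. Pictures are saved under pics/ and viewed, and the job is handed in when it is done.

```bash
ls; mkdir -p pics; python3 - <<'E'
from plant import r, vision, models, telemetry
import cv2
for n in ["top","side"]:
    im=vision.snapshot(n); cv2.imwrite(f"pics/{n}0.png",im[:,:,::-1])
    c=vision.get_calibration(n); print(n,c)
    for t in ["steel_bushing","brass_bushing","bearing_ring","stepped_shaft","nest_ring","nest_shaft","nest_brass","nest_steel","stylus_case","step_standard"]:
        for f in (models.mark_of,models.boxes_of):
            print(t,f.__name__,[( [round(float(x),3) for x in d["at"]],round(float(d["score"]),2)) for d in f(t,n)][:4])
print(telemetry.current_t())
E
```

```text
pics
top {'fx': 467.7676470234822, 'fy': 467.7676470234822, 'cx': 324.24331025778145, 'cy': 195.24673010490784, 'D': array([-0.05383045,  0.        ,  0.        ,  0.        ,  0.        ]), 'position': array([0.3307374 , 0.09573675, 1.60363041]), 'orientation': array([-0.03765862,  0.7092009 , -0.70339139,  0.0292655 ])}
steel_bushing call [([0.446, -0.162, 0.0], 0.72), ([0.524, -0.271, 0.006], 0.58)]
steel_bushing call [([0.521, -0.27, 0.032], 0.4), ([0.438, -0.282, 0.017], 0.23)]
brass_bushing call [([0.453, 0.034, 0.001], 0.45)]
brass_bushing call [([0.451, 0.031, 0.015], 0.46)]
bearing_ring call [([0.544, 0.316, -0.003], 0.7), ([0.541, -0.021, -0.002], 0.69), ([0.543, 0.078, -0.001], 0.58), ([0.441, 0.288, 0.002], 0.45)]
bearing_ring call [([0.44, 0.286, 0.023], 0.63), ([0.537, 0.077, 0.018], 0.4)]
stepped_shaft call [([0.439, 0.397, -0.001], 0.51)]
stepped_shaft call [([0.435, 0.392, 0.021], 0.63)]
nest_ring call [([0.518, -0.284, 0.001], 0.72)]
nest_ring call [([0.516, -0.289, 0.013], 0.62), ([0.453, 0.031, 0.014], 0.34)]
nest_shaft call []
nest_shaft call [([0.448, -0.161, 0.
[... 1465 characters left out ...]
t_ring call [([0.516, -0.289, 0.014], 0.71), ([0.472, 0.169, 0.015], 0.66)]
nest_shaft call [([0.444, -0.162, 0.005], 0.62)]
nest_shaft call [([0.444, -0.16, 0.019], 0.69)]
nest_brass call [([0.527, -0.161, 0.008], 0.96), ([0.523, -0.284, 0.002], 0.44)]
nest_brass call [([0.528, -0.163, 0.017], 0.74)]
nest_steel call [([0.44, -0.283, 0.002], 0.85), ([0.525, -0.275, 0.006], 0.19)]
nest_steel call [([0.436, -0.286, 0.014], 0.8)]
stylus_case call [([0.474, 0.158, -0.001], 0.75), ([0.454, 0.036, -0.001], 0.74)]
stylus_case call [([0.471, 0.167, 0.015], 0.81)]
step_standard call [([0.499, 0.516, -0.002], 0.82), ([0.442, 0.285, -0.002], 0.22)]
step_standard call [([0.496, 0.522, 0.016], 0.87)]
2.1
```

```bash
python3 - <<'E'
import cv2
a=cv2.imread("pics/top0.png"); print(a.shape)
cv2.imwrite("pics/top0c.png",cv2.resize(a[70:220,170:490],None,fx=2.5,fy=2.5,interpolation=cv2.INTER_CUBIC))
E
```

```text
(400, 640, 3)
```

View pics/top0.png

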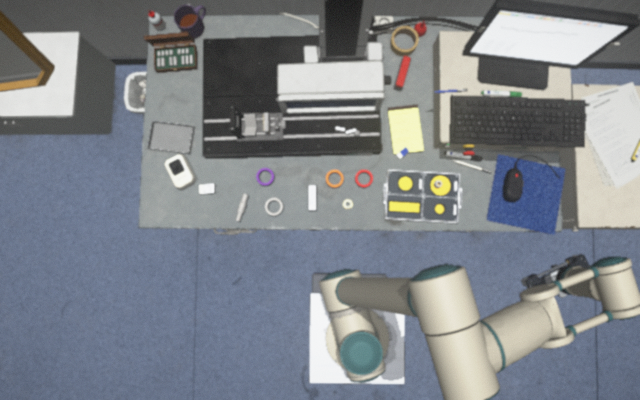

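View pics/side0.png

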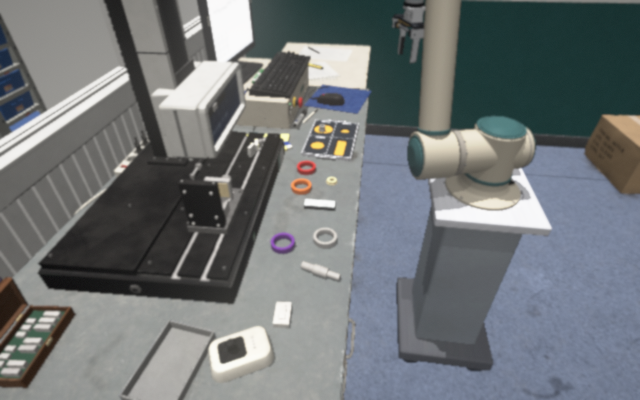

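```bash
ls pics
```

```text
side0.png
top0.png
top0c.png
```

View pics/top0c.png

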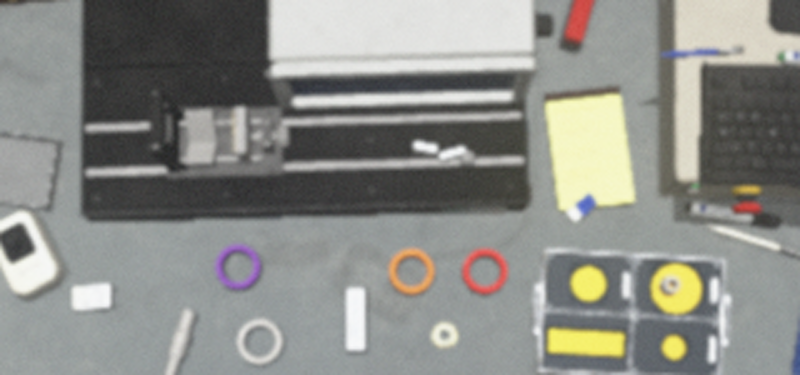

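The top view shows the grey ring at about (275,207), between the purple (265,177) and orange (334,179) look-alikes. The shaft is at (241,207), the stylus case at (312,197), the brass bushing at (348,203) and the step standard at (206,188).

The tray is around (423,196). Its nests are brass upper-left, ring upper-right with the steel bushing inside, shaft lower-left and steel lower-right. Next I'll refine the positions from pixels.

```bash
cat > h.py <<'E'
import numpy as np, cv2
from scipy.spatial.transform import Rotation as R
from plant import r, gripper_to, inverse_kinematics, vision, models, telemetry
def p2w(cam,pts,z):
    c=vision.get_calibration(cam)
    K=np.array([[c["fx"],0,c["cx"]],[0,c["fy"],c["cy"]],[0,0,1.]])
    u=cv2.undistortPoints(np.asarray(pts,float).reshape(-1,1,2),K,np.asarray(c["D"])).reshape(-1,2)
    q=c["orientation"]; M=R.from_quat([q[1],q[2],q[3],q[0]]).as_matrix()
    d=np.c_[u,np.ones(len(u))]@M.T; o=np.array(c["position"])
    return o+d*((z-o[2])/d[:,2])[:,None]
def w2p(cam,P):
    c=vision.get_calibration(cam)
    K=np.array([[c["fx"],0,c["cx"]],[0,c["fy"],c["cy"]],[0,0,1.]])
    q=c["orientation"]; M=R.from_quat([q[1],q[2],q[3],q[0]]).as_matrix().T
    return cv2.projectPoints(np.asarray(P,float).reshape(-1,1,3),cv2.Rodrigues(M)[0],-M@np.array(c["position"]),K,np.asarray(c["D"]))[0].reshape(-1,2)
def down(a):  # tool pointing down, jaw axis at angle a from world x
    a=(a+np.pi/2)%np.pi-np.pi/2
    q=(R.from_euler('z',a)*R.from_euler('x',np.pi)).as_quat(); return np.array([q[3],q[0],q[1],q[2]])
def pca(W):
    m=W.mean(0); u,s,v=np.linalg.svd((W-m)[:,:2],full_matrices=False); return m,np.degrees(np.arctan2(v[0,1],v[0,0])),s/np.sqrt(len(W))
def save(im,n,box,f):
    x0,y0,x1,y1=box; cv2.imwrite(f"pics/{n}.png",cv2.resize(im[y0:y1,x0:x1,::-1],None,fx=f,fy=f,interpolation=cv2.INTER_CUBIC))
def blobs(im,kind,cam,lo=15):
    hsv=cv2.cvtColor(im,cv2.COLOR_RGB2HSV)
    m=cv2.inRange(hsv,(20,110,100),(35,255,255)) if kind=="yellow" else cv2.inRange(hsv,(15,35,150),(40,130,255))
    n,l,st,ce=cv2.connectedComponentsWithStats(m)
    return [(st[i,4],ce[i],np.argwhere(l==i)[:,::-1]) for i in range(1,n) if st[i,4]>=lo]
E
python3 - <<'E'
from h import *
np.set_printoptions(precision=4,suppress=True)
for cam in ("top","side"):
    im=vision.snapshot(cam)
    for a,c,p in blobs(im,"yellow",cam):
        m,ang,s=pca(p2w(cam,p,0.008)); h=cv2.convexHull(p.astype(np.int32))
        M=cv2.moments(h); hc=[M['m10']/M['m00'],M['m01']/M['m00']]
        print(cam,"Y",a,c,m,ang,s,p2w(cam,[hc],0.008)[0])
    for t,z in (("stepped_shaft",.012),("bearing_ring",.019),("brass_bushing",.01),("steel_bushing",.03),("stylus_case",.018)):
        for d in models.regions_of(t,cam):
            p=np.argwhere(d["pixels"])[:,::-1]
            m,ang,s=pca(p2w(cam,p,z)); print(cam,t,round(d["score"],2),len(p),p.mean(0),m,ang,s)
E
```

```text
top Y 36 [468.2222 145.4722] [ 0.6595 -0.3827  0.008 ] -86.93200755663699 [0.01   0.0036] [ 0.6593 -0.3827  0.008 ]
top Y 279 [440.5591 185.1362] [ 0.5202 -0.284   0.008 ] -57.0081780836904 [0.0195 0.0187] [ 0.521  -0.2823  0.008 ]
top Y 164 [404.9939 182.9146] [ 0.5269 -0.1616  0.008 ] 53.867897709229176 [0.0128 0.0121] [ 0.5268 -0.1617  0.008 ]
top Y 310 [404.0097 206.4355] [ 0.4459 -0.1576  0.008 ] -93.18161152627763 [0.0305 0.0099] [ 0.4459 -0.1578  0.008 ]
top Y 78 [439.2051 208.4103] [ 0.44   -0.2781  0.008 ] -166.71001283031046 [0.0087 0.0083] [ 0.4399 -0.2783  0.008 ]
top stepped_shaft 0.69 227 [242.141  205.9912] [0.4427 0.3961 0.012 ] 164.78884415783068 [0.0259 0.0084]
top bearing_ring 0.64 40 [266.    172.175] [0.5591 0.3156 0.019 ] -117.36378415724437 [0.0184 0.0096]
top bearing_ring 0.55 65 [273.6    203.2308] [0.4525 0.2874 0.019 ] -77.49676045498494 [0.0186 0.0136]
top steel_bushing 0.44 23 [436.7391 183.6957] [ 0.5224 -0.2658  0.03  ] -60.210666237279185 [0.0057 0.0039]
top stylus_case 0.75 195 [312.3795 196.8103] [0.4756 0.1556 0.018 ] -176.6735069697077 [0.0234 0.00
[... 949 characters left out ...]
 167.3085] [ 0.5372 -0.0093  0.019 ] 97.92238433886808 [0.0219 0.0166]
side bearing_ring 0.62 395 [282.481  242.7367] [0.5411 0.3266 0.019 ] 108.83714468087608 [0.021  0.0172]
side bearing_ring 0.52 295 [323.6305 128.2373] [ 0.5158 -0.2728  0.019 ] 93.0915244505399 [0.0365 0.0242]
side bearing_ring 0.5 214 [300.8551 186.6636] [0.5364 0.0934 0.019 ] 102.7548737578336 [0.022  0.0156]
side brass_bushing 0.51 81 [331.3086 181.0494] [0.4514 0.0412 0.01  ] 92.58961564458944 [0.0122 0.0084]
side steel_bushing 0.46 41 [321.7317 128.0976] [ 0.5202 -0.252   0.03  ] 100.02977128078682 [0.0141 0.0064]
side stylus_case 0.54 316 [318.7184 204.3987] [0.4728 0.1665 0.018 ] -179.8109943251924 [0.0252 0.0127]
```

```bash
cat >> h.py <<'E'
YAW=np.radians(-2.7)
NEST=dict(ring=(.5207,-.2843,.009),brass=(.5263,-.1635,.010),shaft=(.4454,-.1597,.007),steel=(.4397,-.2805,.007))
TIP=.025
def best(pos,a):
    q0=np.array(telemetry.current_joints()); c=[]
    for k in (a,a+np.pi,a-np.pi):
        q=(R.from_euler('z',k)*R.from_euler('x',np.pi)).as_quat(); q=np.array([q[3],q[0],q[1],q[2]])
        j=inverse_kinematics(pos,q)
        if j is not None: c.append((np.abs(np.array(j)-q0).max(),q,j))
    return min(c,key=lambda t:t[0]) if c else None
def st(s): print(s,"t",round(float(telemetry.current_t()),2),"p",np.round(telemetry.current_ee_pos(),4),"F",np.round(telemetry.current_wrist_force(),1),"open",round(float(telemetry.current_opening()),4))
def circ(c,rad,z,n=40):
    t=np.linspace(0,2*np.pi,n); return np.c_[c[0]+rad*np.cos(t),c[1]+rad*np.sin(t),np.full(n,z)]
E
python3 - <<'E'
from h import *
S=6
for cam,box in (("top",(375,160,470,225)),("side",(295,112,370,165))):
    im=cv2.imread(f"pics/{cam}0.png"); x0,y0,x1,y1=box
    b=cv2.resize(im[y0:y1,x0:x1],None,fx=S,fy=S,interpolation=cv2.INTER_CUBIC)
    def dr(P,col): cv2.polylines(b,[np.round((w2p(cam,P)-[x0,y0]+.5)*S).astype(np.int32)],False,col,1)
    for k,rad in (("ring",.034),("brass",.023),("steel",.0155)): dr(circ(NEST[k],rad,NEST[k][2]),(255,0,0))
    c=NEST["shaft"]; M=R.from_euler('z',YAW).as_matrix()
    dr(np.array(c)+np.array([[-.0155,-.0515,0],[.0155,-.0515,0],[.0155,.0515,0],[-.0155,.0515,0],[-.0155,-.0515,0]])@M.T,(255,0,0))
    dr(circ((.524,-.271),.013,.031),(0,0,255))
    cv2.imwrite(f"pics/ov_{cam}.png",b)
for a in (np.pi/2,0,YAW+np.pi/2): print(best([.524,-.271,.05],a))
print(p2w("top",[[437.5,183.7]],.031))
q=telemetry.current_tool_rot();print(R.from_quat([q[1],q[2],q[3],q[0]]).as_matrix()[:,0])
E
```

```text
(np.float64(1.0965882590032996), array([ 4.32978028e-17,  7.07106781e-01, -7.07106781e-01, -4.32978028e-17]), array([-5.95207660e-01,  4.49119408e-01,  1.72518013e+00, -4.44089210e-16,
        9.67293112e-01,  9.75588666e-01]))
(np.float64(0.6827867754974686), array([6.123234e-17, 1.000000e+00, 0.000000e+00, 0.000000e+00]), array([-5.95207660e-01,  4.49119408e-01,  1.72518013e+00, -4.44089210e-16,
        9.67293112e-01, -5.95207660e-01]))
(np.float64(1.143712148807147), array([-4.22656986e-17, -6.90251240e-01,  7.23569779e-01,  4.43058707e-17]), array([-5.95207660e-01,  4.49119408e-01,  1.72518013e+00, -4.44089210e-16,
        9.67293112e-01,  1.02271256e+00]))
[[ 0.52223662 -0.26815707  0.031     ]]
[ 4.02096868e-01 -9.15597127e-01  9.84861817e-05]
```

View pics/ov_top.png

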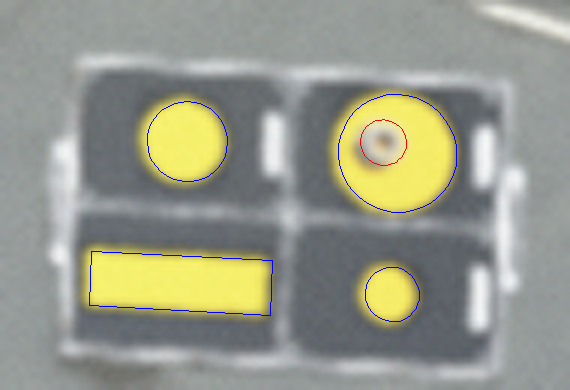

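View pics/ov_side.png

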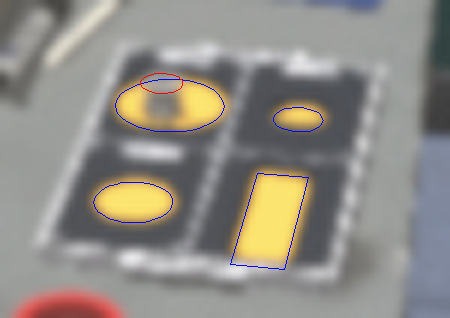

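The overlay fits both views to about 2 mm, and the bushing sits near (.523,-.270). I'll move the steel bushing now.

```bash
cat >> h.py <<'E'
def go(pos,a,vel=.3):
    b=best(pos,a); r.move_l(list(pos),b[1],vel=vel)
E
python3 - <<'E'
from h import *
A=np.pi/2+YAW
b=best([.523,-.270,.16],A); r.move_to([.523,-.270,.16],b[1]); st("above")
gripper_to(.060,30)
print(r.move_l([.523,-.270,.0185+TIP],vel=.1,guard=8)); st("down")
gripper_to(.0,30); st("grip")
r.move_l([.523,-.270,.11],vel=.15); st("up")
im=vision.snapshot("side"); save(im,"s1",(270,60,400,180),5)
im=vision.snapshot("top"); save(im,"t1",(375,130,475,230),5)
E
```

```text
above t 4.17 p [ 0.5228 -0.2708  0.1602] F [0.3 0.5 0.5] open 0.094
False
down t 6.18 p [ 0.5235 -0.2703  0.0442] F [-0.1  0.3  0.7] open 0.0603
grip t 6.83 p [ 0.5231 -0.2702  0.0437] F [ 0.5 -1.   1.2] open 0.0251
up t 7.42 p [ 0.5225 -0.2696  0.1095] F [ 0.1  0.5 -0.3] open 0.025
```

View pics/s1.png

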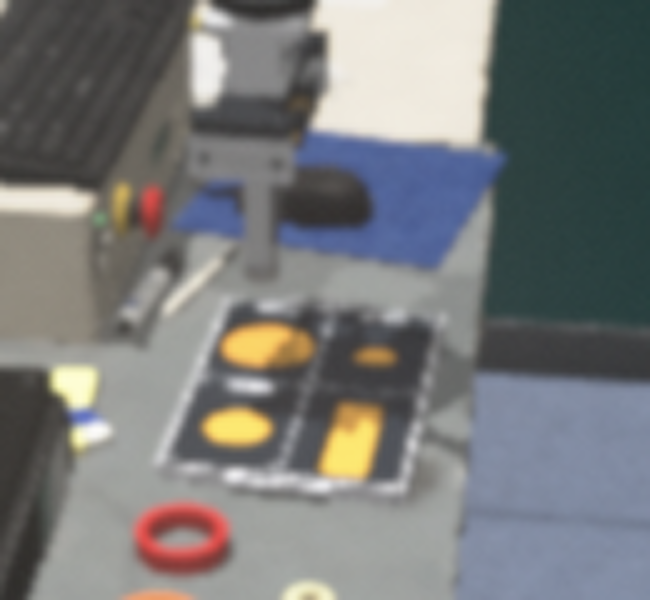

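The ring's nest is now empty and the bushing is held, with the opening steady at 25 mm. Placing it next.

```bash
python3 - <<'E'
from h import *
A=np.pi/2+YAW
c=NEST["steel"]
go([c[0],c[1],.11],A,.2); st("over")
g=r.move_l([c[0],c[1],.017+TIP],vel=.08,guard=6); print(g); st("down")
gripper_to(.045); st("open")
r.move_l([c[0],c[1],.13],vel=.2)
b=(.452,.035)
go([b[0],b[1],.13],A,.35); st("brass")
for cam,box in (("top",(375,160,475,225)),("side",(295,112,375,165))):
    im=vision.snapshot(cam); save(im,"p1"+cam,box,6)
    print(cam,[np.round(d["at"],3).tolist()+[round(d["score"],2)] for d in models.mark_of("steel_bushing",cam)])
    for a,ce,p in blobs(im,"yellow",cam):
        print(cam,a,np.round(pca(p2w(cam,p,.008))[0],4))
im=vision.snapshot("side"); save(im,"br",(290,120,370,200),6)
E
```

```text
over t 8.08 p [ 0.4404 -0.2809  0.11  ] F [ 1.4  0.4 -0.1] open 0.0252
True
down t 8.92 p [ 0.4392 -0.2797  0.0416] F [0.1 0.6 3.9] open 0.0253
open t 9.44 p [ 0.4382 -0.2791  0.0408] F [ 0.5 -0.9  0.5] open 0.0448
brass t 11.08 p [0.4515 0.0344 0.1294] F [ 0.5  0.1 -0.8] open 0.0451
top [[0.437, -0.276, 0.005, 0.41], [0.449, -0.16, 0.004, 0.21]]
top 35 [ 0.6594 -0.383   0.008 ]
top 337 [ 0.521  -0.2824  0.008 ]
top 165 [ 0.5265 -0.1615  0.008 ]
top 313 [ 0.4458 -0.1579  0.008 ]
side [[0.441, -0.28, 0.006, 0.38]]
side 18 [ 0.6764 -0.5172  0.008 ]
side 76 [ 0.5258 -0.1674  0.008 ]
side 86 [ 0.4427 -0.16    0.008 ]
```

View pics/p1top.png

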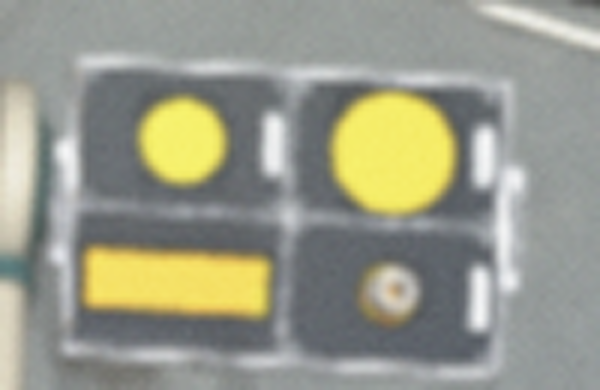

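View pics/p1side.png

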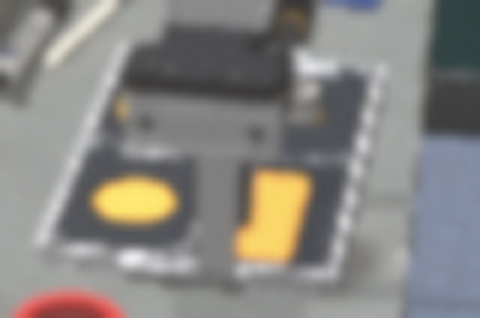

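View pics/br.png

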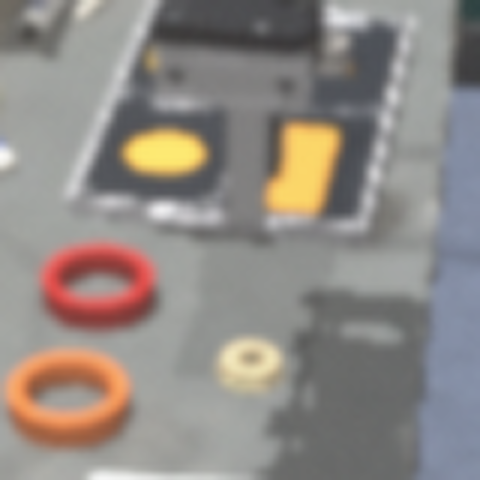

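Steel looks seated in its nest. Brass bushing next.

```bash
python3 - <<'E'
from h import *
A=np.pi/2+YAW
b=(.452,.035)
gripper_to(.06,20)
g=r.move_l([b[0],b[1],.002+TIP],vel=.1,guard=6); print(g); st("down")
gripper_to(0,20); st("grip")
r.move_l([b[0],b[1],.11],vel=.15); st("up")
c=NEST["brass"]
go([c[0],c[1],.11],A,.3); st("over")
if telemetry.current_opening()>.025:
    g=r.move_l([c[0],c[1],.0163+TIP],vel=.08,guard=6); print(g); st("down")
    gripper_to(.05); st("open")
    r.move_l([c[0],c[1],.13],vel=.2)
    go([.441,.285,.13],A,.35); st("ring")
for cam,box in (("top",(375,160,475,225)),("side",(295,100,375,165))):
    im=vision.snapshot(cam); save(im,"p2"+cam,box,6)
    for n in ("steel_bushing","brass_bushing"): print(cam,n,[np.round(d["at"],3).tolist()+[round(d["score"],2)] for d in models.mark_of(n,cam)])
E
```

```text
False
down t 12.98 p [0.4525 0.035  0.0274] F [-0.8 -0.1  0.1] open 0.0596
grip t 13.55 p [0.4521 0.035  0.0272] F [-0.2  0.4  1.3] open 0.0316
up t 14.25 p [0.4513 0.035  0.1094] F [-0.  -0.3 -1.2] open 0.0317
over t 15.11 p [ 0.5248 -0.1619  0.109 ] F [-0.7 -0.4 -0.8] open 0.0321
False
down t 16.12 p [ 0.5268 -0.1637  0.0418] F [0.4 0.  0.4] open 0.0316
open t 16.62 p [ 0.5264 -0.1635  0.0414] F [ 1.  -0.7 -0.6] open 0.0501
ring t 18.68 p [0.4408 0.2839 0.1297] F [ 1.   0.2 -0.3] open 0.0501
top steel_bushing [[0.44, -0.277, 0.007, 0.46]]
top brass_bushing [[0.528, -0.165, 0.009, 0.45]]
side steel_bushing [[0.443, -0.28, 0.004, 0.54]]
side brass_bushing [[0.435, 0.398, 0.001, 0.55]]
```

View pics/p2top.png

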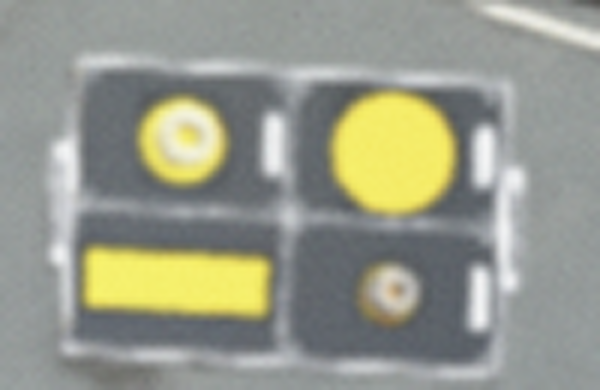

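View pics/p2side.png

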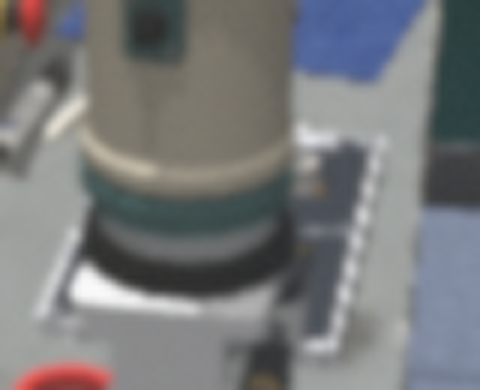

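Steel and brass both sit in their nests: brass at (187,137) against the nest centre (183,140) in the 6x crop, about 2 mm off. Next I'll refine the ring position from the first top picture.

```bash
python3 - <<'E'
from h import *
im=cv2.imread("pics/top0.png"); x0,y0=255,188
g=cv2.cvtColor(im[y0:225,x0:295],cv2.COLOR_BGR2GRAY).astype(float)
w=np.clip(g-np.median(g)-25,0,None); yy,xx=np.mgrid[:g.shape[0],:g.shape[1]]
m=w>0; n,l,s,c=cv2.connectedComponentsWithStats(m.astype(np.uint8)); k=1+np.argmax(s[1:,4]); p=np.argwhere(l==k)[:,::-1]+[x0,y0]
(e,ax,an)=cv2.fitEllipse(cv2.convexHull(p.astype(np.int32))); print(s[k],e,ax,p2w("top",[e],.019))
# shaft
x0,y0=232,190
g=cv2.cvtColor(im[y0:225,x0:252],cv2.COLOR_BGR2GRAY).astype(float)
m=(g>np.median(g)+25).astype(np.uint8);n,l,s,c=cv2.connectedComponentsWithStats(m);k=1+np.argmax(s[1:,4]);p=np.argwhere(l==k)[:,::-1]+[x0,y0]
h=cv2.minAreaRect(p.astype(np.int32)); print(s[k],h,p2w("top",[h[0]],.016),pca(p2w("top",p,.016)))
E
```

```text
[ 10   9  18  18 125] (273.2454528808594, 205.8016815185547) (17.39883041381836, 17.737157821655273) [[0.44374497 0.28843305 0.019     ]]
[  4   4  11  27 109] ((240.5000457763672, 207.0000457763672), (4.743415832519531, 27.51181411743164), 18.434947967529297) [[0.43892787 0.40086326 0.016     ]] (array([0.44116928, 0.39941848, 0.016     ]), np.float64(164.4805719464857), array([0.02564469, 0.00407996]))
```

```bash
python3 - <<'E'
from h import *
A=np.pi/2+YAW
b=(.442,.286)
gripper_to(.088,55)
go([b[0],b[1],.10],A,.2)
g=r.move_l([b[0],b[1],.0065+TIP],vel=.08,guard=6); print(g); st("down")
gripper_to(0,55); st("grip")
r.move_l([b[0],b[1],.13],vel=.12); st("up")
im=vision.snapshot("side"); save(im,"rg",(270,150,400,290),5)
E
```

```text
False
down t 21.03 p [0.4424 0.2862 0.0319] F [-0.4  0.9  0.6] open 0.0881
grip t 21.61 p [0.4421 0.2861 0.0317] F [-0.4 -0.6  2.2] open 0.0586
up t 22.58 p [0.4413 0.2857 0.1292] F [-0.3 -0.4 -2.1] open 0.0586
```

View pics/rg.png

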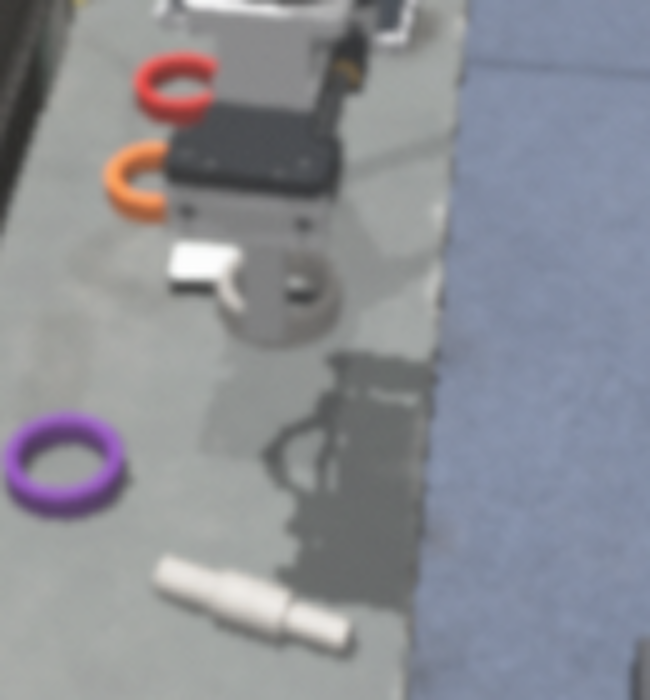

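The ring is held level and centred on the pad. Carrying it to its nest.

```bash
python3 - <<'E'
from h import *
A=np.pi/2+YAW
c=NEST["ring"]
go([.46,.0,.13],A,.25); go([c[0],c[1],.13],A,.25); r.hold(.2); st("over")
if telemetry.current_opening()>.05:
    g=r.move_l([c[0],c[1],.0168+TIP],vel=.06,guard=8); print(g); st("down")
    gripper_to(.075); st("open")
    r.move_l([c[0],c[1],.14],vel=.2)
    go([.46,.0,.14],A,.35)
    S=np.radians(74.4)
    go([.438,.398,.13],S,.3); st("shaft")
for cam,box in (("top",(375,160,475,225)),("side",(295,100,375,165))):
    im=vision.snapshot(cam); save(im,"p3"+cam,box,6)
im=vision.snapshot("top");save(im,"p3all",(180,140,480,240),2.6)
E
```

```text
over t 25.45 p [ 0.5206 -0.2831  0.1302] F [ 1.   0.2 -2.5] open 0.059
False
down t 27.07 p [ 0.521  -0.2845  0.0423] F [ 0.1  0.5 -2.8] open 0.0585
open t 27.55 p [ 0.5208 -0.2844  0.042 ] F [-0.4 -0.9  0.6] open 0.075
shaft t 30.65 p [0.4383 0.3966 0.1299] F [-0.3  0.   0.1] open 0.0749
```

View pics/p3top.png

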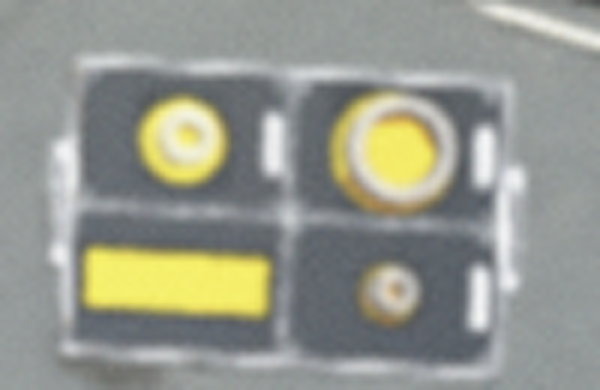

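View pics/p3side.png

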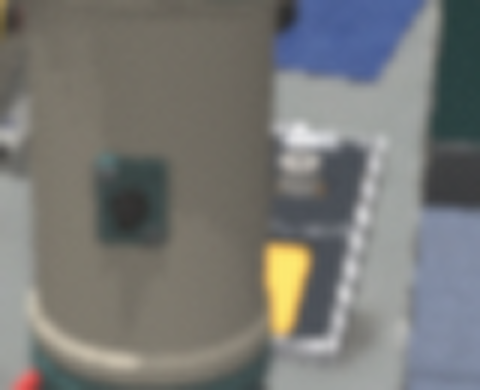

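View pics/p3all.png

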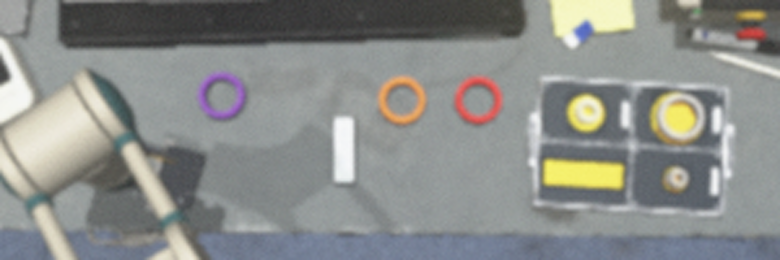

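The ring is about 1 mm off its nest centre after allowing for parallax. Shaft now.

```bash
python3 - <<'E'
from h import *
S=np.radians(74.4)
b=(.439,.398)
gripper_to(.05,45)
go([b[0],b[1],.08],S,.2)
g=r.move_l([b[0],b[1],.0085+TIP],vel=.08,guard=6); print(g); st("down")
gripper_to(0,45); st("grip")
r.move_l([b[0],b[1],.13],vel=.15); st("up")
im=vision.snapshot("side"); save(im,"sg",(270,200,400,320),5)
E
```

```text
False
down t 32.52 p [0.4393 0.3982 0.0338] F [-0.2 -1.4 -1. ] open 0.05
grip t 33.05 p [0.4391 0.3979 0.0338] F [-0.4 -0.8  2.5] open 0.0232
up t 33.84 p [0.4383 0.3976 0.1291] F [-0.2  0.3 -0.4] open 0.0237
```

View pics/sg.png

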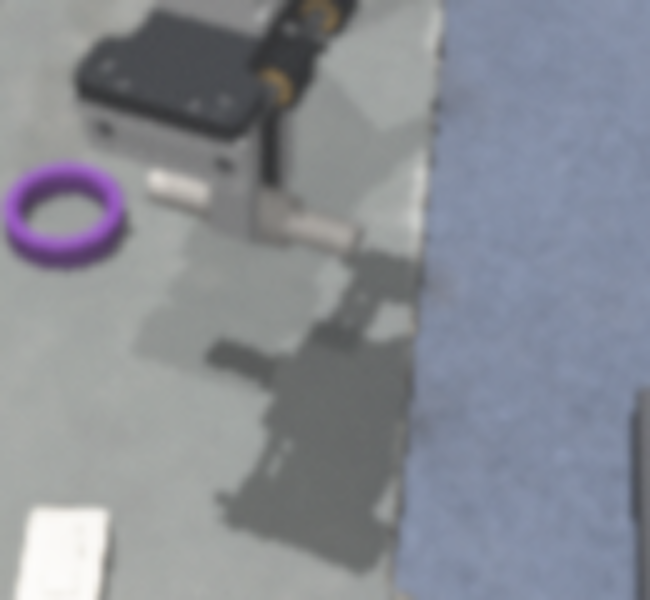

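```bash
python3 - <<'E'
from h import *
P=p2w("side",[[270+148/5,200+183/5],[270+357/5,200+238/5]],.1075); print(P,P.mean(0),np.linalg.norm(P[0]-P[1]))
print(p2w("side",[[320.4,242]],.1075)); st("")
c=NEST["shaft"]
for a in (YAW,):
    for p in ([.44,.1,.13],[c[0],c[1],.13]): print(best(p,a)[2])
E
```

```text
[[0.48392316 0.38809731 0.1075    ]
 [0.38988609 0.40865572 0.1075    ]] [0.43690462 0.39837651 0.1075    ] 0.09625808821913187
[[0.43641079 0.39828225 0.1075    ]]
 t 33.89 p [0.4382 0.3974 0.1287] F [ 0.4  0.5 -1.4] open 0.0234
[ 6.90586058e-02  1.76001210e-01  1.91415346e+00 -4.44089210e-16
  1.05143798e+00  1.16182496e-01]
[-0.49147786  0.20724147  1.87179766  0.          1.06255353  2.69723868]
```

```bash
python3 - <<'E'
from h import *
c=NEST["shaft"]
go([.44,.15,.13],YAW,.22); print(telemetry.current_joints()[5]); go([c[0],c[1],.13],YAW,.25); r.hold(.2); st("over")
if telemetry.current_opening()>.018:
    g=r.move_l([c[0],c[1],.0168+TIP],vel=.06,guard=8); print(g); st("down")
    if not g or telemetry.current_ee_pos()[2]<.045:
        gripper_to(.04); st("open")
        r.move_l([c[0],c[1],.15],vel=.2)
        go([.33,.10,.25],YAW,.35); st("away")
for cam,box in (("top",(375,160,475,225)),("side",(295,100,375,165))):
    im=vision.snapshot(cam); save(im,"p4"+cam,box,6)
    for n in ("steel_bushing","brass_bushing","bearing_ring","stepped_shaft","stylus_case","step_standard"): print(cam,n,[np.round(d["at"],3).tolist()+[round(d["score"],2)] for d in models.mark_of(n,cam)])
E
```

```text
0.22614019206496927
over t 37.48 p [ 0.4454 -0.1588  0.13  ] F [-0.6  0.1 -0.4] open 0.0237
False
down t 39.1 p [ 0.4457 -0.1598  0.0422] F [-0.1 -0.3 -0.9] open 0.0233
open t 39.58 p [ 0.4455 -0.1597  0.0419] F [-0.6  0.2  0.3] open 0.0397
away t 41.28 p [0.3297 0.0996 0.2492] F [ 0.1 -0.1  0.2] open 0.0399
top steel_bushing [[0.441, -0.277, 0.007, 0.39]]
top brass_bushing [[0.528, -0.165, 0.011, 0.47], [0.517, -0.285, 0.0, 0.2]]
top bearing_ring [[0.52, -0.284, 0.0, 0.67], [0.524, -0.283, 0.012, 0.57], [0.541, 0.078, -0.003, 0.56], [0.54, 0.316, -0.005, 0.51], [0.543, -0.022, -0.0, 0.5]]
top stepped_shaft [[0.448, -0.159, 0.01, 0.58]]
top stylus_case [[0.471, 0.156, -0.001, 0.71]]
top step_standard [[0.5, 0.522, -0.001, 0.69]]
side steel_bushing [[0.441, -0.284, 0.005, 0.36]]
side brass_bushing [[0.527, -0.164, 0.009, 0.6]]
side bearing_ring [[0.546, 0.317, -0.001, 0.62], [0.536, 0.082, 0.003, 0.61], [0.543, -0.023, 0.001, 0.59], [0.521, -0.286, 0.012, 0.46]]
side stepped_shaft [[0.445, -0.157, 0.008, 0.49]]
side stylus_case [[0.472, 0.161, -0.0, 0.74]]
side step_standard [[0.499, 0.517, -0.002, 0.73]]
```

View pics/p4top.png

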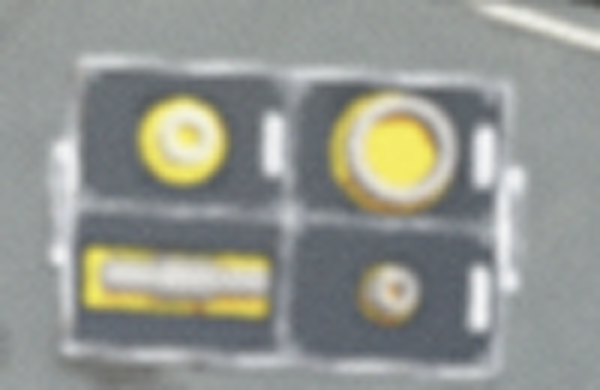

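View pics/p4side.png

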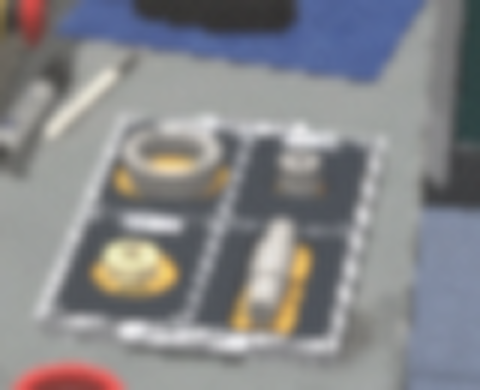

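All four parts appear to be in their nests, with the shaft spanning columns 100–270 of the slot in the top crop. I'll overlay seated models to check height and fit.

```bash
python3 - <<'E'
from h import *
S=8
out=[]
for cam,box in (("top",(380,165,470,220)),("side",(295,112,370,160))):
    im=vision.snapshot(cam)[:,:,::-1]; x0,y0,x1,y1=box
    b=cv2.resize(im[y0:y1,x0:x1],None,fx=S,fy=S,interpolation=cv2.INTER_CUBIC)
    def dr(P,col): cv2.polylines(b,[np.round((w2p(cam,P)-[x0,y0]+.5)*S).astype(np.int32)],False,col,1)
    M=R.from_euler('z',YAW).as_matrix()
    for k,rad,h in (("ring",.030,.019),("brass",.015,.012),("steel",.013,.022)):
        n=NEST[k]; dr(circ(n,rad,n[2]+h),(0,0,255)); dr(circ(n,.017 if k=="brass" else rad,n[2]),(255,0,0))
    c=np.array(NEST["shaft"])+[0,0,.012]
    dr(c+np.array([[-.009,-.0475,0],[.009,-.0475,0],[.009,.0475,0],[-.009,.0475,0],[-.009,-.0475,0]])@M.T,(0,0,255))
    cv2.imwrite(f"pics/f_{cam}.png",b)
E
```

```text
(no output)
```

View pics/f_top.png

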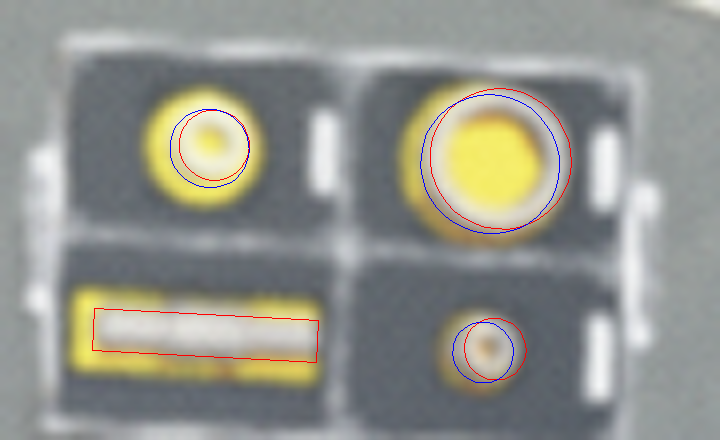

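View pics/f_side.png

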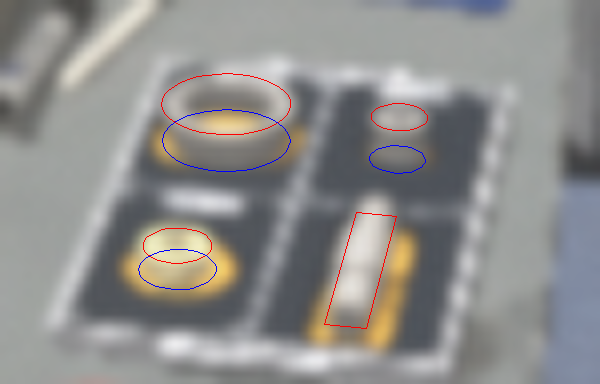

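```bash
python3 - <<'E'
from h import *
M=R.from_euler('z',YAW).as_matrix()
c=np.array(NEST["shaft"])
acc={}
for cam in ("top","side"):
    ims=np.mean([vision.snapshot(cam).astype(float) for _ in range(6)],0).astype(np.float32)
    s=np.arange(-.070,.0701,.0025)
    for z,dx in ((.007,-.011),(.019,0.0),(.026,0.0)):
        P=np.array([c[0],c[1],z])+np.c_[np.full(len(s),dx),s,0*s]@M.T
        uv=w2p(cam,P).astype(np.float32)
        v=cv2.remap(ims,uv[:,0].reshape(1,-1),uv[:,1].reshape(1,-1),cv2.INTER_LINEAR)[0]
        print(cam,z,"blue:"," ".join(f"{int(x)}" for x in v[:,2]))
print((s*1e3).astype(int))
E
```

```text
top 0.007 blue: 108 110 119 131 146 141 124 104 90 91 93 94 93 93 92 93 91 90 90 91 96 99 100 99 98 98 101 105 106 106 107 106 104 103 99 98 98 100 100 101 101 100 99 98 98 98 101 102 100 94 96 115 153 189 195 184 162
top 0.019 blue: 109 109 114 125 137 146 139 132 133 157 179 193 199 199 198 197 197 197 196 195 195 197 200 204 206 207 207 207 210 212 214 214 212 208 204 204 208 210 210 210 210 210 210 208 202 190 171 143 121 104 93 97 124 162 198 196 180
top 0.026 blue: 109 109 111 118 131 141 142 134 130 146 170 191 198 200 199 199 199 198 198 197 197 198 200 204 207 209 209 210 211 214 217 217 216 213 207 206 208 210 211 211 211 211 212 211 207 199 181 154 128 108 96 96 111 150 186 197 187
side 0.007 blue: 107 103 98 94 92 91 93 95 97 101 104 106 107 108 109 111 112 111 110 109 105 102 98 96 93 94 95 96 96 95 94 93 92 90 90 89 90 90 90 91 91 92 94 96 109 123 138 151 167 166 163 158 152 144 143 143 145
side 0.019 blue: 105 116 129 144 159 173 181 187 194 197 199 201 203 205 207 207 208 209 209 211 212 212 213 212 209 206 200 195 191 194 197 201 206 211 212 211 210 203 195 186 172 157 144 132 123 119 115 112 110 107 107 106 115 133 151 169 187
side 0.026 blue: 91 91 92 95 99 107 119 131 145 160 175 184 191 199 202 204 205 205 206 208 209 211 212 214 216 217 217 217 214 211 207 202 197 196 200 203 206 209 213 213 212 209 201 194 180 164 149 138 127 121 117 114 111 108 106 106 106
[-70 -67 -65 -62 -60 -57 -54 -52 -49 -47 -44 -42 -39 -37 -34 -32 -29 -27
 -24 -22 -19 -17 -14 -12  -9  -7  -4  -2   0   2   5   7  10  12  15  17
  20  22  25  27  30  32  35  37  40  42  45  47  50  52  55  57  60  62
  65  67  70]
```

```bash
python3 - <<'E'
from h import *
st("final"); r.sign_off()
E
```

```text
final t 42.68 p [0.33 0.1  0.25] F [ 0.3 -0.   0.2] open 0.0403
the job is handed in; nothing more can be done
```

I packed all four parts into their own nests and handed the job in at 42.7 s; `sign_off` gives no verdict. I moved the steel bushing out of the ring's nest first, then placed the brass bushing, the ring and the shaft. The gripper was clear of everything when I handed in.

**Round parts:** the last top and side pictures match models drawn seated on the pocket floors. The visible offsets are about 1–3 mm, against the 8 mm limit.

**Shaft:** both cameras agree it lies at seated height. It sits 0–3 mm towards the -y end of its slot, depending on which camera's slot position is used (limit 9 mm). I left it there.

**Stylus case and step standard:** the networks report them where they were at the start, to within their accuracy of a few millimetres.

**Disagreements:**
- The two cameras differ by up to about 4–6 mm in y on the nest positions, so I used a compromise between them.
- The gripper read 1–2 mm less than the nominal diameter on most grasps. All the parts held.

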